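# Make up a stack-nest kit: part in, trays turned and stacked, cover on

### The arm

A 6-joint arm with a two-finger parallel gripper is mounted at the origin on the work surface; the furniture and walls round the work are solid. World frame = base frame: x ahead of the robot, y to its left, z up, the work surface at z = 0. Lengths are in mm, angles in degrees, forces in N, time in s.
With the tool pointing down it reaches from about 325 to 925 mm from the base axis. Payload 3.1 kg.
Tool frame: the origin (TCP) lies at the very end of the fingers, on their centre line; the grasp point (between the pads) lies grasp_offset behind it (grasp_offset is the distance from the TCP to the grasp point, in mm); z points along the fingers, y is the line along which they close (so a half turn about z gives the same grasp; the last joint's range is limited). The gripper opens to 85 mm and grips with 20 to 120 N. Pads are 22 mm wide; open, the fingers measure 114 mm over their backs; the gripper's body (76 mm by 85 mm) begins 54 mm behind the grasp point. The pads swing forward as they close: fully open they stand 13 mm farther back than shut.
Start: joints at [-76.902, 12.427, 92.441, -0, 75.132, -6.429], TCP at [208.922, -589.059, 231.3] pointing down, gripper open.
Joint ranges: [-157.48, 157.48], [-44.54, 120.13], [17.64, 146.25], [-64.5, 244.5], [7.68, 150.69], [-147.95, 147.95]. Speed limits (degrees/s): [159.86, 159.86, 180, 180, 180, 180].

### API

Orientations are given as [roll, pitch, yaw] about the fixed x, y, z axes, in that order (R = Rz(yaw) Ry(pitch) Rx(roll)).
In Python, from station import * gives the robot as it stands. Calls block until the motion is done:
- goto(position, orientation): joint-space move of the TCP to a pose.
- move_l(position, attitude=None, speed=150): straight line of the TCP; attitude=None keeps the orientation; speed is the mean speed in mm/s.
- move_j(angles): joint-space move.
- grip(opening, squeeze=None): finger opening in mm; squeeze is the grip in N (None keeps the last); returns when the fingers have stopped.
- wait(seconds).
- solve_ik(position, orientation): joint angles nearest the present ones, or None.
- get_obs(): the state.
- get_image(name): name is "scene" or "top" or "wrist"; returns the picture (480x640x3 uint8, red, green, blue); there is no depth.
- get_calibration(name): a dict with "fx", "fy", "cx", "cy" (pixels), "R" (3x3) and "t" (3): a world point X has camera coordinates R X + t; the wrist camera has in their place "mount" (4x4, takes a point from camera to tool coordinates, whose origin is the TCP and whose axes are the flange's). Camera axes: x right, y down, z forward; pixel columns grow to the right and rows downward; lengths in mm; the calibration is good to about 2 mm. A picture is of the moment at which its call begins: read the wrist's pose just before it. get_calibration takes no time and is no camera call.
A pose or a line that the arm cannot do raises Unreachable and nothing moves.
- sign_off(): hands the job in; it is judged then, once.
Trained networks look in the newest picture that a camera, given by its name, has taken for a name from the list of things; names that differ only in an ending like _2 or _b are one class to them, and where a whole thing is asked for, a point or a joint stands for the part that bears it (a point fixed in the world has none). Each returns a list of dicts, best first, with "score" (0 to 1); they miss things now and then, are a little off and sometimes report something else, mostly with a low value. They report only what shows in the picture. A call takes as long as a camera call.
- spot_in(name, camera): "extent" ([centre column, centre row, width, height] in pixels, round what is visible of it).
- regions_of(name, camera): "region" (480x640 bool, what is visible of it) and "extent" ([centre column, centre row, width, height] in pixels, round what is visible of it).
The state is a dict: "t": time; "joint_pos": joint angles; "qvel": joint speeds; "effort": joint torques, N m; "tcp_pos": TCP position; "ee_rot": TCP orientation; "wrist_force": force on the tool from outside, world axes, zero at the start; "moment": the same for the moment, N m; "grip_width": finger opening in mm; "grip_force": force on a finger pad.
Only numpy, scipy, OpenCV 4.12 (cv2) and the standard library are available. Lean on these libraries where they do the work, as an engineer would, in place of code of your own. Each camera call takes 0.05 s, during which the arm holds its last target. There are 200 camera calls.

### The job

Make up the parts kit where the empty tray stands: lay the heat sink in the empty tray, fins up, then stack the tray with the connector on it, then the tray with the chip, and close the stack with the cover. These are stack-nest trays: turn each one end for end to the tray below so that it rests level on the lugs instead of sinking in onto the parts. Every part stays in its tray, and the flux bottle stays upright.

Things in the scene. Friction and masses are not known exactly. Their poses are not given: they have to be found in the camera images.
- tray_empty: Empty grey stack-nest tray, foot of the stack, loose, 150 g. All 3 trays alike: origin centre of underside, z up, 122 mm long (x), 66 wide (y) over the upright rim band (z 27 to 40 mm), 40 high; floor 2 thick, clear floor 82 x 46; walls taper to an underside 107 x 50. +x end: sloping white label card (12 mm past the rim), one lug inside in the middle. -x end: two corner lugs, no label.
- tray_connector: Tray like tray_empty (same size and axes, about 110 g), the connector loose in it; grip it across the 66 mm rim band. Lugs: ledges 34 mm above the underside, tips at x = +-48 mm; a tray turned 180 deg to the one below rests on them, its origin 34 mm above that one's; lying the same way round its notches let it sink in to 17 to 25 mm.
- tray_chip: Tray like tray_empty (same size and axes, about 110 g), the chip loose in it; grip it across the 66 mm rim band. A tray's mouth at lug height is 112 x 56 mm, so the tray above has 2.5 to 3 mm play each side; it flares to 118 x 62 mm at the top as a lead-in.
- cover: Flat grey tray cover, 122 x 66 mm (x, y), 80 g, origin at the centre of the underside. Below, a plug 107 x 50 mm, 5 deep, drops into a tray's mouth; the flange (z 5 to 8 mm) lies on the rim, origin then 35 mm above the tray's. On top in the middle a grip rib along x, 64 long, 12 wide, z 8 to 30 mm. Fits either way round.
- heat_sink: Black finned aluminium heat sink, 35 (x) x 40 (y) x 22 mm high, lying loose on the bench with its fins up; origin at the centre of the underside. The fins run along x; its ends in x are flat enough to grip.
- connector: Light metal connector shell, 41 x 53 x 14 mm, loose in tray_connector; origin at the centre of its underside.
- chip: Small black socketed chip, 18 x 38 x 10 mm, loose in tray_chip; origin at the centre of its underside.
- flux: Flux bottle, amber with a red pointed spout, 31 mm across and 90 mm high, standing loose on the bench; a bystander. Origin at the centre of its underside.

How it is judged (in metres and radians):
At the end, for the whole second after the job is handed in: Heat sink fins up in the empty tray (moved < 40 mm); connector tray level on its lugs, chip tray on that one (each 31-36.5 mm up, < 8 mm off, < 0.15 rad askew); cover seated on top (33-37.5 mm, < 8 mm off); connector and chip in their trays, flux bottle upright, all at rest (distance of tray_empty from where it was at the start of the episode below 0.04 m and angle between each of tray_empty, tray_connector, tray_chip, cover's own z axis and vertical below 0.05 rad and horizontal distance between heat_sink and tray_empty below 0.03 m and z of heat_sink in the frame of tray_empty between -0.002 and 0.008 m and horizontal distance between tray_connector and tray_empty below 0.008 m and z of tray_connector in the frame of tray_empty between 0.031 and 0.0365 m and angle between the x axis of tray_connector and the x axis of tray_empty, either way round below 0.15 rad and horizontal distance between tray_chip and tray_connector below 0.008 m and z of tray_chip in the frame of tray_connector between 0.031 and 0.0365 m and angle between the x axis of tray_chip and the x axis of tray_connector, either way round below 0.15 rad and horizontal distance between cover and tray_chip below 0.008 m and z of cover in the frame of tray_chip between 0.033 and 0.0375 m and horizontal distance between connector and tray_connector below 0.03 m and z of connector in the frame of tray_connector between -0.002 and 0.02 m and horizontal distance between chip and tray_chip below 0.045 m and z of chip in the frame of tray_chip between -0.002 and 0.025 m and angle between flux's own z axis and vertical below 0.3 rad and linear speed of each of cover, tray_chip, tray_connector below 0.01 m/s); the robot touches nothing.
It fails at once if the flux bottle is knocked over (angle between flux's own z axis and vertical above 0.5 rad).
It also fails if it takes over 125 s, if anything falls off the work surface, if the arm or the gripper's body presses on something with over 40 N, if the wrist force passes 120 N, or if a joint passes its speed limit or range.

## Working session

There is one attempt and no reset: what is moved stays moved. The work goes in short steps, each a Python script; the robot and the scene stay as the last script left them, time stands still between calls to the robot, and variables do not carry over. Pictures are saved under pics/ and viewed, at most 14 in all, crops included, and the job is handed in when it is done.

```bash
ls; mkdir -p pics; python3 - <<'E'
from station import *
import cv2,numpy as np
print(get_obs())
for c in("top","scene"):
    im=get_image(c); cv2.imwrite(f"pics/{c}0.png",im[:,:,::-1])
    print(c,get_calibration(c))
    for n in["tray_empty","tray_connector","tray_chip","cover","heat_sink","connector","chip","flux"]:
        print(n,[(round(d["score"],2),np.round(d["extent"]).tolist()) for d in spot_in(n,c)][:4])
print(get_calibration("wrist"))
try: print(grasp_offset)
except Exception as e: print(e)
E
```

```text
pics
{'t': 0.0, 'joint_pos': array([-7.69024765e+01,  1.24777216e+01,  9.25283863e+01, -1.09866347e-03,
        7.51295481e+01, -6.42815355e+00]), 'qvel': array([ 0.17958587, -0.01441078, -0.05467942, -0.02605256,  0.00658673,
       -0.01243661]), 'effort': array([ 3.69600675e-04, -3.96842551e+01, -3.03853405e+01, -2.84077385e-05,
        9.62586404e-03, -1.56041446e-07]), 'tcp_pos': array([ 208.73057611, -588.26493883,  229.95864609]), 'ee_rot': array([-1.79865078e+02, -1.41331401e-02,  1.95259436e+01]), 'wrist_force': array([-0.27384875, -0.05023544,  0.12400431]), 'moment': array([-0.0707101 , -0.07180517,  0.0078773 ]), 'grip_force': 0.0, 'grip_width': 85.34033448942336}
top {'fx': 615.8338305904134, 'fy': 615.8338305904134, 'cx': 318.65921169480737, 'cy': 244.8958470174808, 'R': array([[ 0.02078968, -0.99947385,  0.02489607],
       [-0.99270408, -0.02359426, -0.11824516],
       [ 0.11877035, -0.02225616, -0.99267229]]), 't': array([-118.77070045,  518.12903562,  968.88468031])}
tray_empty [(0.96, [341.0, 290.0, 82.0, 65.0])]
tray_connector [(0.79, [162.0, 282.0, 58.0, 86.0])]
[... 726 characters left out ...]
chip [(0.96, [265.0, 243.0, 58.0, 41.0])]
cover [(0.8, [402.0, 305.0, 64.0, 41.0]), (0.28, [223.0, 228.0, 59.0, 37.0])]
heat_sink [(0.59, [304.0, 234.0, 24.0, 20.0])]
connector []
chip []
flux [(0.77, [264.0, 205.0, 10.0, 34.0])]
{'fx': 394.7564431369371, 'fy': 394.7564431369371, 'cx': 317.7838738183869, 'cy': 238.7022328183291, 'mount': array([[ 5.25337565e-04, -9.52220116e-01, -3.05412140e-01,
         7.73999442e+01],
       [ 9.99999834e-01,  4.27514781e-04,  3.87179449e-04,
        -9.48483628e-01],
       [-2.38111855e-04, -3.05412293e-01,  9.52220182e-01,
        -1.42853866e+02],
       [ 0.00000000e+00,  0.00000000e+00,  0.00000000e+00,
         1.00000000e+00]])}
18.700000000000003
```

```bash
python3 - <<'E'
import cv2
a=cv2.imread("pics/top0.png")[190:350,110:510]
cv2.imwrite("pics/top0c.png",cv2.resize(a,(800,320),interpolation=cv2.INTER_CUBIC))
a=cv2.imread("pics/scene0.png")[170:350,180:460]
cv2.imwrite("pics/scene0c.png",cv2.resize(a,(800,514),interpolation=cv2.INTER_CUBIC))
E
```

```text
(no output)
```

View pics/top0c.png

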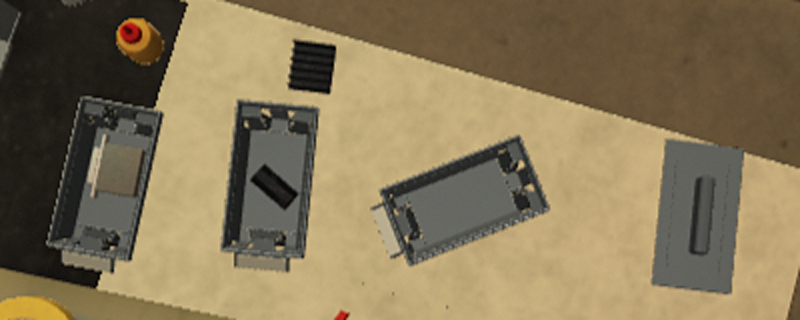

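View pics/scene0c.png

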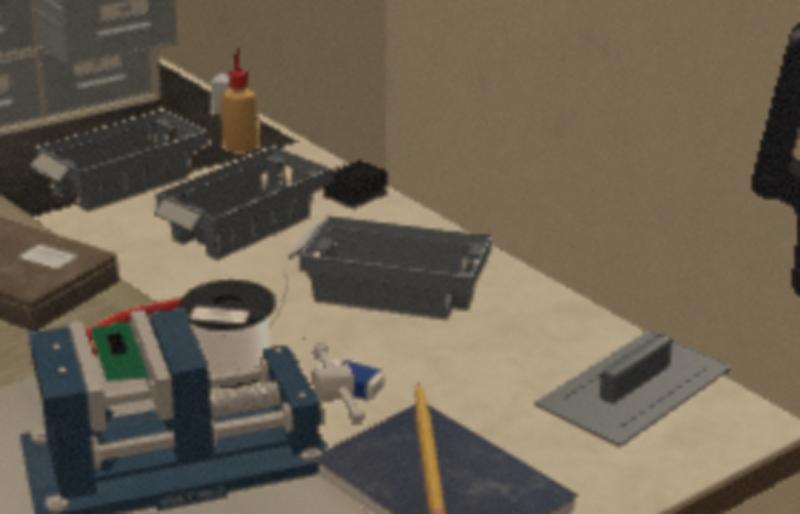

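```bash
cat > h.py <<'E'
from station import *
import numpy as np, cv2
from scipy.optimize import minimize
from scipy.spatial.transform import Rotation as Ro
def box(x0,x1,y0,y1,z0,z1): return np.array([[x,y,z] for x in(x0,x1) for y in(y0,y1) for z in(z0,z1)],float)
cb=lambda l,w,z0,z1: box(-l/2,l/2,-w/2,w/2,z0,z1)
TRAY=[np.vstack([cb(122,66,27,40),cb(107,50,0,1)]),np.array([[61,-22,40],[61,22,40],[73,22,28],[73,-22,28.]])]
M={"tray_empty":TRAY,"tray_connector":TRAY,"tray_chip":TRAY,"cover":[cb(122,66,5,8),cb(107,50,0,5),cb(64,12,8,30)],
   "heat_sink":[cb(35,40,0,22)],"flux":[cb(27,27,0,60)]}
def cam(c,obs=None):
    k=get_calibration(c)
    if c!="wrist": return k,np.array(k["R"]),np.array(k["t"])
    T=np.eye(4);T[:3,:3]=Ro.from_euler("xyz",obs["ee_rot"],degrees=True).as_matrix();T[:3,3]=obs["tcp_pos"]
    W=np.linalg.inv(T@np.array(k["mount"])); return k,W[:3,:3],W[:3,3]
def proj(C,X):
    k,R,t=C; p=X@R.T+t
    return np.c_[k["fx"]*p[:,0]/p[:,2]+k["cx"],k["fy"]*p[:,1]/p[:,2]+k["cy"]]
def ray(C,u,z):
    k,R,t=C; d=R.T@np.array([(u[0]-k["cx"])/k["fx"],(u[1]-k["cy"])/k["fy"],1]); o=-R.T@t
    return o+d*(z-o[2])/d[2]
def pose(p,X): 
    a=np.radians(p[2]);c,s=np.cos(a),np.sin(a)
    return X@np.array([[c,s,0],[-s,c,0],[0,0,1]])+[p[0],p[1],p[3]]
def render(name,C,p):
    im=np.zeros((480,640),np.uint8)
    for X in M[name]:
        h=cv2.convexHull(proj(C,pose(p,X)).astype(np.float32))
        cv2.fillPoly(im,[np.round(h*16).astype(np.int32)],255,cv2.LINE_AA,4)
    return im
def fit(name,camera,yaws,z=0,near=None,save=None):
    """pose [x,y,yaw,z], residual: silhouette fit of the network's region"""
    obs=get_obs(); C=cam(camera,obs); im=get_image(camera); best=None
    for d in regions_of(name,camera)[:3]:
        g=np.array(d["region"]).astype(np.uint8)*255; 
        if g.sum()==0: continue
        v,u=np.nonzero(g); x0=ray(C,(u.mean(),v.mean()),z+20)
        if near is not None and np.hypot(*(x0[:2]-near[:2]))>60: continue
        gb=cv2.GaussianBlur(g,(0,0),1.5).astype(float)
        f=lambda q:np.abs(cv2.GaussianBlur(render(name,C,[*q,z]),(0,0),1.5)-gb).sum()/g.sum()
        for y in yaws:
            r=minimize(f,[x0[0],x0[1],y],method="Nelder-Mead",options=dict(initial_simplex=[[x0[0]+a,x0[1]+b,y+c] for a,b,c in((0,0,0),(8,0,0),(0,8,0),(0,0,12))],xatol=.05,fatol=1e-5))
            if best is None or r.fun<best[1]: best=(np.array([*r.x,z]),r.fun,d["score"])
        break
    if save and best:
        o=im[:,:,::-1].copy(); cs,_=cv2.findContours(render(name,C,best[0]),cv2.RETR_EXTERNAL,cv2.CHAIN_APPROX_NONE); cv2.drawContours(o,cs,-1,(0,0,255),1)
        cv2.imwrite(f"pics/{save}.png",o)
    print(name,camera,None if best is None else (np.round(best[0],1).tolist(),round(best[1],3),round(best[2],2)))
    return best and best[0]
def down(x,y,z,yaw): return [x,y,z],[180,0,yaw]
E
python3 - <<'E'
from h import *
for n,y in(("tray_empty",(110,-70)),("tray_connector",(180,0)),("tray_chip",(180,0)),("cover",(0,)),("heat_sink",(0,)),("flux",(0,))):
    p=fit(n,"top",y,save="fit_"+n)
    if p is not None and n!="flux":
        for s in range(-180,180,90):
            q=solve_ik(*down(p[0],p[1],150,p[2]+s)); print("  yaw",round(p[2]+s),None if q is None else np.round(q).tolist())
E
```

```text
tray_empty top ([449.7, -146.3, 112.9, 0.0], np.float64(0.062), 0.82)
  yaw -67 [-27.0, -1.0, 117.0, -0.0, 65.0, 131.0]
  yaw 23 [-27.0, -1.0, 117.0, -0.0, 65.0, 41.0]
  yaw 113 [-27.0, -1.0, 117.0, 0.0, 65.0, -49.0]
  yaw 203 [-27.0, -1.0, 117.0, 0.0, 65.0, -139.0]
tray_connector top ([460.5, 141.8, 169.3, 0.0], np.float64(0.317), 0.97)
  yaw -11 [9.0, -0.0, 115.0, -0.0, 65.0, 109.0]
  yaw 79 [9.0, -0.0, 115.0, -0.0, 65.0, 19.0]
  yaw 169 [9.0, -0.0, 115.0, 0.0, 65.0, -71.0]
  yaw 259 None
tray_chip top ([463.3, 11.0, 175.6, 0.0], np.float64(0.141), 0.75)
  yaw -4 [-7.0, -2.0, 118.0, -0.0, 65.0, 87.0]
  yaw 86 [-7.0, -2.0, 118.0, -0.0, 65.0, -3.0]
  yaw 176 [-7.0, -2.0, 118.0, 0.0, 65.0, -93.0]
  yaw 266 None
cover top ([441.8, -341.7, -4.4, 0.0], np.float64(0.073), 0.82)
  yaw -184 [-45.0, 9.0, 105.0, 0.0, 65.0, -131.0]
  yaw -94 [-45.0, 9.0, 105.0, -0.0, 65.0, 139.0]
  yaw -4 [-45.0, 9.0, 105.0, -0.0, 65.0, 49.0]
  yaw 86 [-45.0, 9.0, 105.0, 0.0, 65.0, -41.0]
heat_sink top ([558.8, -17.9, -3.5, 0.0], np.float64(0.238), 0.9)
  yaw -184 [-9.0, 9.0, 105.0, 0.0, 65.0, -96.0]
  yaw -94 None
  yaw -4 [-9.0, 9.0, 105.0, -0.0, 65.0, 84.0]
  yaw 86 [-9.0, 9.0, 105.0, -0.0, 65.0, -6.0]
flux top ([573.1, 122.2, -8.5, 0.0], np.float64(0.343), 0.65)
```

```bash
python3 - <<'E'
s=open("h.py").read()
s=s.replace('''        if g.sum()==0: continue
''','''        if g.sum()==0: continue
        cs,_=cv2.findContours(g,cv2.RETR_EXTERNAL,cv2.CHAIN_APPROX_NONE); g=cv2.drawContours(np.zeros_like(g),[max(cs,key=cv2.contourArea)],-1,255,-1)
''')
open("h.py","w").write(s)
E
python3 - <<'E'
from h import *
goto(*down(450,-146,150,113)); E=fit("tray_empty","wrist",(113,),save="w_empty"); print(get_obs()["t"])
goto(*down(559,-18,130,-4)); S=fit("heat_sink","wrist",(-4,),save="w_sink"); print(get_obs()["t"],get_obs()["tcp_pos"],get_obs()["ee_rot"])
a=np.hstack([cv2.imread("pics/w_empty.png"),cv2.imread("pics/w_sink.png")]);cv2.imwrite("pics/w1.png",cv2.resize(a,(800,300),interpolation=cv2.INTER_AREA))
np.save("E.npy",E);np.save("S.npy",S)
E
```

```text
tray_empty wrist ([448.2, -149.6, 112.8, 0.0], np.float64(0.026), 0.8)
3.45
heat_sink wrist ([558.5, -22.2, -10.3, 0.0], np.float64(0.232), 0.59)
5.5667 [558.93531515 -18.222814   130.03540757] [ 1.79998747e+02 -6.99634731e-04 -4.00997269e+00]
```

View pics/w1.png

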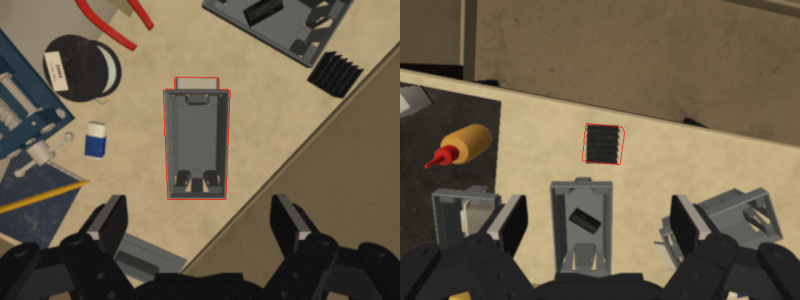

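```bash
python3 - <<'E'
from h import *
E=np.load("E.npy")
S=fit("heat_sink","wrist",(86,),save="w_sink2")
im=cv2.imread("pics/w_sink2.png")[160:300,240:420]; cv2.imwrite("pics/w_sink2c.png",cv2.resize(im,(540,420)))
np.save("S.npy",S)
E
```

```text
heat_sink wrist ([558.1, -21.1, 82.5, 0.0], np.float64(0.117), 0.84)
```

View pics/w_sink2c.png

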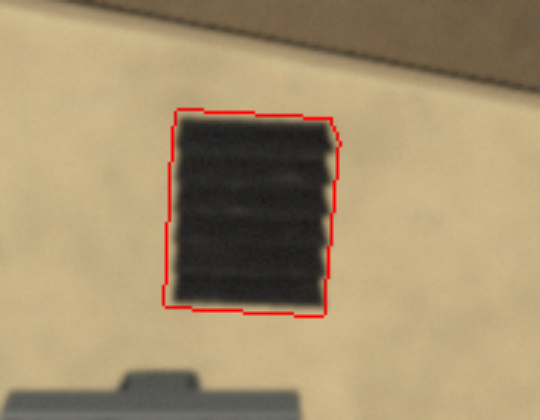

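```bash
python3 - <<'E'
from h import *
E=np.load("E.npy");S=np.load("S.npy")
yw=S[2]-89.5
goto(*down(S[0],S[1],60,yw)); move_l([S[0],S[1],3],None,100)
grip(20,40); o=get_obs(); print(o["grip_width"],o["grip_force"],o["wrist_force"])
move_l([S[0],S[1],110],None,200)
print(get_obs()["grip_width"])
py=E[2]-90
goto(*down(E[0],E[1],110,py)); move_l([E[0],E[1],7],None,100)
o=get_obs();print(o["wrist_force"],o["tcp_pos"])
grip(44); print(get_obs()["grip_width"])
move_l([E[0],E[1],150],None,200); 
goto(*down(E[0],E[1],150,E[2])); E2=fit("tray_empty","wrist",(E[2],),save="w_e2"); np.save("E2.npy",E2)
fit("heat_sink","wrist",(E[2],),z=2); print(get_obs()["t"])
grip(85)
for n,w in(("tray_connector",((460,142,-11))),("tray_chip",(463,11,176))):
    goto(*down(w[0],w[1],150,w[2])); fit(n,"wrist",((169 if n[5:7]=="co" else 176),),save="w_"+n); print(get_obs()["t"])
a=np.hstack([cv2.imread(f"pics/{n}.png")[:,120:520] for n in("w_e2","w_tray_connector","w_tray_chip")]);cv2.imwrite("pics/w2.png",cv2.resize(a,(800,320),interpolation=cv2.INTER_AREA))
E
```

```text
33.85986220918763 40.155415534973145 [-0.80821424 -0.39128116  2.29298581]
33.66078859245674
[-0.26940388 -0.2459107  -1.14296126] [ 448.96194778 -149.9430548     7.62965648]
44.19279675610323
tray_empty wrist ([448.6, -149.6, 112.9, 0.0], np.float64(0.027), 0.93)
heat_sink wrist ([447.4, -148.4, 109.6, 2.0], np.float64(0.22), 0.65)
12.7
tray_connector wrist ([459.0, 139.2, 170.1, 0.0], np.float64(0.025), 0.8)
15.65
tray_chip wrist ([462.2, 7.5, 176.2, 0.0], np.float64(0.037), 0.64)
18.725
```

View pics/w2.png

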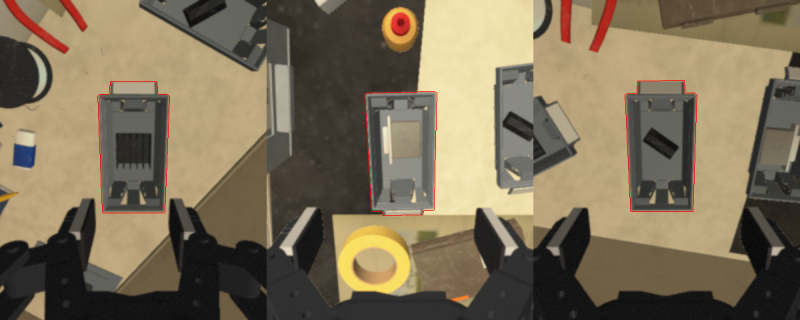

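```bash
cat >> h.py <<'E'
def carry(P,yaw,Q,zq,yq,g=10,squeeze=40,up=130):
    """grasp at pose P (tool yaw), lower it at Q with underside at zq, let go"""
    goto(*down(P[0],P[1],P[3]+60,yaw)); move_l([P[0],P[1],P[3]+g],None,100)
    grip(0,squeeze); print("grip",round(get_obs()["grip_width"],1),round(get_obs()["grip_force"],1))
    move_l([P[0],P[1],up],None,120); print("lifted",round(get_obs()["grip_width"],1),np.round(get_obs()["wrist_force"],1))
    goto(*down(Q[0],Q[1],max(up,zq+g+40),yq)); move_l([Q[0],Q[1],zq+g+14],None,80)
    for z in np.arange(12,-1.1,-2):
        move_l([Q[0],Q[1],zq+g+z],None,25); o=get_obs(); f=o["wrist_force"]; print(round(o["tcp_pos"][2]-g,1),np.round(f,1).tolist())
        if f[2]>8: break
E
python3 - <<'E'
from h import *
E=np.load("E2.npy")
carry([459,139.2,170.1,0],-9.9,E,34,E[2])
wait(.2);grip(84); move_l([E[0],E[1],150+34],None,150)
fit("tray_connector","wrist",(E[2]+180,),z=34,near=E,save="w_p1"); o=get_obs();print(o["t"])
im=cv2.imread("pics/w_p1.png"); cv2.imwrite("pics/w_p1c.png",im)
E
```

```text
grip 65.4 44.7
lifted 65.7 [-0.3  0.3 -2.1]
46.3 [0.2, 0.0, -1.2]
43.9 [-0.2, -0.2, -1.9]
41.8 [0.6, -0.5, -1.5]
39.8 [-0.2, 0.5, -2.7]
37.8 [-1.0, -0.5, -1.8]
35.8 [-0.0, -0.6, -1.7]
35.0 [-3.0, 1.3, 5.2]
tray_connector wrist ([447.6, -148.7, 293.1, 34.0], np.float64(0.023), 0.78)
30.6583
```

View pics/w_p1.png

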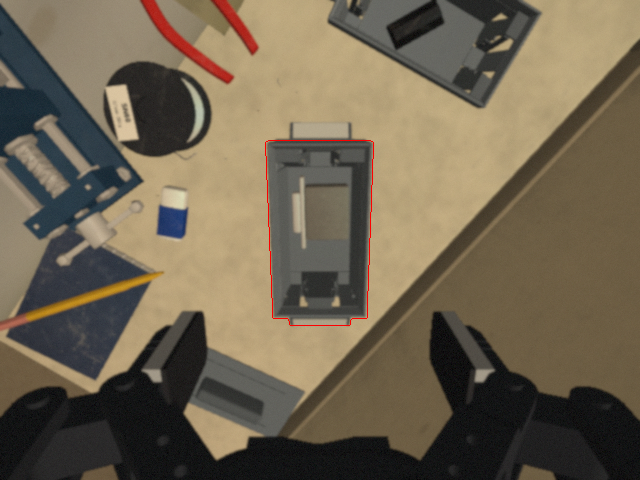

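```bash
python3 - <<'E'
from h import *
Q=[447.6,-148.7,113.0]
carry([462.2,7.5,176.2,0],176.2,Q,68,Q[2],up=150)
wait(.2);grip(84); move_l([Q[0],Q[1],150+68],None,150)
T=fit("tray_chip","wrist",(113,),z=68,near=Q,save="w_p2"); print(get_obs()["t"]);np.save("T.npy",T)
goto(*down(441,-343,140,-4)); C=fit("cover","wrist",(-4,),save="w_cov"); print(get_obs()["t"]);np.save("C.npy",C)
a=np.hstack([cv2.imread(f"pics/{n}.png") for n in("w_p2","w_cov")]);cv2.imwrite("pics/w3.png",cv2.resize(a,(800,300),interpolation=cv2.INTER_AREA))
E
```

```text
grip 65.3 44.5
lifted 65.1 [ 0.7 -0.7 -0.3]
80.4 [0.1, 0.8, -1.8]
77.9 [-0.1, 0.0, -1.1]
75.8 [-0.6, -0.1, -0.7]
73.8 [-0.5, 0.3, -0.2]
71.8 [-0.1, -0.3, -1.5]
69.8 [-0.3, -0.7, -1.1]
69.2 [-1.9, 1.1, 6.9]
tray_chip wrist ([447.1, -148.4, 113.0, 68.0], np.float64(0.032), 0.95)
38.85
cover wrist ([441.3, -345.4, -6.0, 0.0], np.float64(0.024), 0.85)
40.475
```

View pics/w3.png

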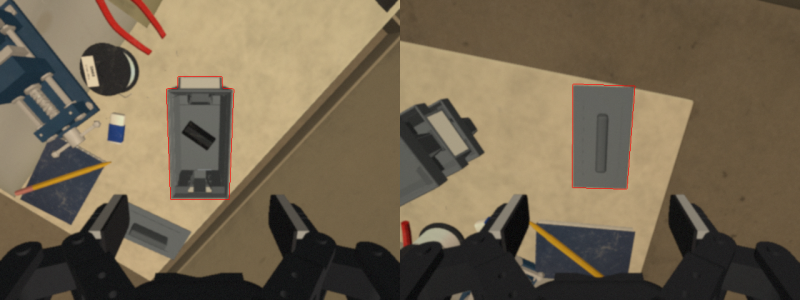

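```bash
python3 - <<'E'
from h import *
Q=np.load("T.npy");C=np.load("C.npy")
grip(40)
carry(C,C[2],Q,103,113,g=11,squeeze=50,up=170)
wait(.2);grip(40); move_l([Q[0],Q[1],250],None,150)
fit("cover","wrist",(113,),z=103,near=Q,save="w_p3"); print(get_obs()["t"])
goto(*down(300,-500,250,20)); wait(.5)
im=get_image("scene")
for n in("flux","cover"): print(n,[(round(d["score"],2),np.round(d["extent"]).tolist()) for d in spot_in(n,"scene")][:2])
a=np.hstack([cv2.imread("pics/w_p3.png"),cv2.resize(im[150:330,220:460,::-1],(640,480),interpolation=cv2.INTER_CUBIC)]);cv2.imwrite("pics/w4.png",cv2.resize(a,(800,300),interpolation=cv2.INTER_AREA))
E
```

```text
grip 10.5 51.8
lifted 10.9 [0.2 0.6 0. ]
115.4 [1.1, -0.3, -0.9]
113.0 [0.0, -0.2, -0.6]
110.8 [0.0, 0.4, -0.6]
108.8 [0.5, 0.6, -0.6]
106.8 [-0.5, -0.5, -1.5]
104.8 [-0.9, -0.8, -0.3]
104.2 [-1.2, 1.5, 5.6]
cover wrist ([446.1, -148.7, 112.9, 103.0], np.float64(0.029), 0.63)
49.6
flux [(0.9, [264.0, 207.0, 13.0, 32.0])]
cover [(0.83, [319.0, 223.0, 70.0, 22.0])]
```

View pics/w4.png

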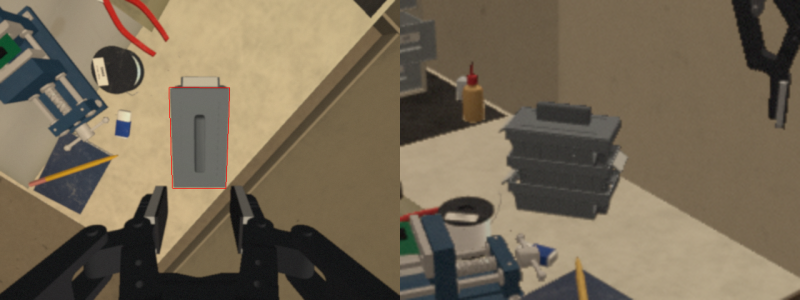

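The stack stands level, with the cover seated about 1 mm off the chip tray. Contact heights match seating on the lugs, and the flux bottle is upright.

```bash
python3 -c "
from station import *
print(sign_off())"
```

```text
the job is handed in; nothing more can be done
None
```

The kit is stacked and handed in: heat sink in the bottom tray, then the connector tray, chip tray and cover, all level and within about 2 mm in the last pictures, with the flux bottle upright, in about 52 s; `sign_off()` returned no verdict.

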